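Load a paddle blank into a desktop engraver against its hidden stop

ROBOT

A 7-joint arm with a two-finger parallel gripper is mounted at the origin on the work surface. World frame = base frame: x ahead of the robot, y to its left, z up, the work surface at z = 0. Lengths are in m, angles in rad, forces in N, time in s.
With the tool pointing down it reaches from about 0.4 to 0.925 m from the base axis. Payload 5.6 kg.
Tool frame: the origin (TCP) lies midway between the tips of the shut fingers; the grasp point (between the pads) lies 19 mm behind it (robot.pinch_z is the distance from the TCP to the grasp point, in m); z points along the fingers, y is the direction in which the jaws open and shut (so a half turn about z gives the same grasp; the last joint's range is limited). The gripper opens to 85 mm and grips with 20 to 120 N. Pads are 22 mm wide; open, the fingers measure 114 mm over their backs; the gripper's body (76 mm by 85 mm) begins 54 mm behind the grasp point. The pads swing forward as they close: fully open they stand 13 mm farther back than shut.
Start: joints at [-0.043, 0.468, -0.012, 1.603, 0.006, 1.071, -0.056], TCP at [0.65, -0, 0.231] pointing down, gripper open.
Joint ranges: [-2.53, 2.53], [-0.31, 2.02], [-1.57, 1.55], [0.28, 2.44], [-1.29, 4.43], [0.15, 1.84], [-2.92, 2.92]. Speed limits (rad/s): [2.57, 2.57, 3.14, 3.14, 3.14, 3.14, 3.14].

INTERFACE

Orientations are given as a 3x3 rotation matrix whose columns are the frame's x, y, z axes.
In Python, from plant import monitor, capture, robot gives the robot as it stands.
- The arm moves only by the tool carry_out, never from a script. Its arguments are lists of equal length, an entry for each row: "dr": the turn, a rotation vector about the tool's x, y, z in rad, a list of three; "dp": the shift along the tool's x, y, z in m, a list of three; "gripper": the finger opening in m, from 0 to 0.0854. A call has 1 to 12 rows; each row shifts and turns the commanded pose from where the row before left it, along the tool's axes as they then stand; what a row does not reach is not made up. A row lasts 1/12 s, in which the tool goes at most 41.7 mm and 7.16 degrees, less where a joint would pass 70% of its speed; a pose out of reach is approached as far as the arm can. A call with a gripper value outside its range is refused whole. The fingers move at their own pace and stop on an object; "grip_force" is the grip in N (left out, the last holds). Time passes only in rows, so rows that do not move let the fingers close. It gives the time, the measured TCP pose, the force and the opening at its end, in the units of the state.
- monitor.get_obs(): the state, without advancing time (a new reading comes with each control period).
- capture(name): name is "scene" or "side" or "wrist"; returns a dict with "color" (384x512x3 uint8, red, green, blue), "fx", "fy", "cx", "cy" (pixels), "xyz" and "orientation" of the camera in the world. Camera axes: x right, y up, looking along -z (the intrinsics and any distortion apply to the point x, -y, -z); pixel columns grow to the right and rows downward; lengths in m; the calibration is good to about 2 mm. The wrist camera is an equidistant fisheye: a pixel r from the principal point sees the ray r / f radians off the axis. A picture is of the moment at which its call begins. There is no depth.
- robot.close_job(): hands the job in, once; it reports no verdict.
The state is a dict: "t": time; "joint_pos": joint angles; "joint_vel": joint speeds; "tau": joint torques, N m; "ee_pos": TCP position; "tcp_rot": TCP orientation; "contact_force": force on the tool from outside, world axes, zero at the start; "ft_torque": the same for the moment, N m; "finger_gap": finger opening in m.
Only numpy, scipy, OpenCV 4.12 (cv2) and the standard library are available. Lean on these libraries where they do the work, as an engineer would, in place of code of your own. Each camera call takes 0.05 s, during which the arm holds its last target.

TASK

Raise the engraver's clear lid by its bar past its balance point so that its springs hold it fully open by themselves, then slide the wooden paddle blank along its guides under the hood until it is fully home against the solid stop hidden there. Feel for the stop gently, do not ram it, and leave the lid open, the blank home between its guides, and the other things on the table where they are.

Things in the scene. Friction and masses are not known exactly. Their poses are not given: they have to be found in the camera images.
- engraver: White desktop engraver fixed to the table, 240 mm wide (its x), 410 mm long (its y), 104 mm high; origin on its underside near the middle, z up. Metal bed at z = 30 mm from y = -195 mm; the -y end is open at bed level. Side walls 91 mm high, inner faces at x = +-109 mm. Two guide strips 12 mm high run along y, inner faces at x = +-52 mm.
- lid_bar (a point): Middle of the black round grip bar (12 mm thick, 100 mm long, along the engraver's x) at the lid's free edge. It lies 45 mm beyond the lid's edge on two 10 mm arms at x = +-45 mm, so a finger fits between bar and lid. It is 280 mm from the hinge line, 98 mm above the table when shut, about 340 mm when fully open.
- lid_hinge (a point): Middle of the lid's hinge line, at (0, +40, 95) mm in the engraver's frame; the line runs along the engraver's x and stays fixed. The bar turns about it from -y, upward.
- lid (a joint): Lid angle, rad: 0 shut, 1.047 fully open (limit). Clear panel, white frame, 240 x 235 x 12 mm. Below about 0.7 it falls shut; beyond, hinge springs carry it up and hold it. Takes 1 to 2 N at the bar. Open, it leans 30 degrees from vertical over the bed towards -y: near the hood a vertical tool has no room, lean the tool's body towards -y.
- blank_mid (a point): Middle of the wooden paddle blank, half-way up and along. 180 mm long (its y), 22 mm thick, flat on the bed; blade 100 mm wide (its x), square far end at y = +90 mm; handle 34 mm wide, 50 mm long, its end at y = -90 mm. Axes along the engraver's, 2 mm play to each guide. About 0.3 kg; slides with 1 to 3 N.
- feeler (a joint): Travel, m, of a light sprung feeler plate in front of the hidden stop: 0 untouched, 0.008 with the blank against the solid stop. It yields under less than 0.6 N, too little to push the blank back, then the stop is solid. It follows the blank out if the blank is withdrawn.
- hood_mouth (a point): Middle of the hood's mouth, on the bed at (0, +53, 30) mm in the engraver's frame. From here to +y a fixed hood covers the bed, 33 mm free height. Hidden under it is a solid stop whose place differs every time: with the blank home its far end lies between y = +115 and +165 mm (engraver frame), so its handle end between y = -65 and -15 mm.
- mug_mid (a point): Grey cup, 72 mm wide, 95 mm high, a bystander on the table; point half-way up.
- goggles_mid (a point): Black safety glasses, about 150 mm wide, 45 mm high, a bystander; point 22 mm up.
- sample_mid (a point): Small plywood sample plate 110 x 70 x 12 mm, a bystander; its middle.
- driver_grip (a point): Black-handled screwdriver, 190 mm long, lying on the table, a bystander; its handle.

How it is judged:
By the outcome, as a careful person would: the job done as asked, in the order asked, and still so for the second after the job is handed in, with the robot touching nothing.
It also fails if it takes over 56 s, if anything falls off the work surface, if the arm or the gripper's body presses on something with over 40 N, if the wrist force passes 120 N, or if a joint passes its speed limit or range.

## Working session

There is one attempt and no reset: what is moved stays moved. The work goes in short steps, Python scripts to look and compute and a tool call to move; the robot and the scene stay as the last step left them, time stands still between calls to the robot, and variables do not carry over. Pictures are saved under pics/ and viewed, and the job is handed in when it is done.

Besides the shell and the picture viewer there is one more tool, called as name(argument=value, ...) on one line, values as JSON. carry_out: Moves the arm, as the interface text tells. Its arguments: {"type":"object","properties":{"dr":{"type":"array"},"dp":{"type":"array"},"gripper":{"type":"array"},"grip_force":{"type":"number"}},"required":["dr","dp","gripper"]}

```bash
ls; mkdir -p pics; python3 - <<'E'
from plant import monitor, capture, robot
import cv2,json
o=monitor.get_obs(); print(o)
for n in("scene","side","wrist"):
    c=capture(n); cv2.imwrite(f"pics/{n}0.png",c["color"][:,:,::-1]); print(n,{k:(v.tolist() if hasattr(v,'tolist') else v) for k,v in c.items() if k!="color"})
E
```

```text
pics
{'t': 0.0, 'joint_pos': array([-0.0429976 ,  0.46840851, -0.01160206,  1.60363601,  0.00600289,
        1.07140802, -0.05628024]), 'joint_vel': array([-0.00132692, -0.00048426, -0.00028145, -0.00134613,  0.00058377,
        0.00208752,  0.00099837]), 'tau': array([-1.81076980e-04, -5.32374322e+01,  2.12178100e-02, -2.51299274e+01,
        1.13576866e-02,  7.69772858e-03, -1.10212341e-06]), 'ee_pos': array([ 6.49430992e-01, -7.19720932e-05,  2.30312879e-01]), 'tcp_rot': array([[ 4.57192175e-05,  9.99998341e-01, -1.82087022e-03],
       [ 9.99999991e-01, -4.59545905e-05, -1.29222368e-04],
       [-1.29305831e-04, -1.82086429e-03, -9.99998334e-01]]), 'contact_force': array([ 0.1134061 , -0.84499919,  0.29394845]), 'ft_torque': array([-0.04721849,  0.00347384,  0.03535553]), 'finger_gap': 0.0856952797143225}
scene {'fx': 464.0413940018329, 'fy': 464.0413940018329, 'cx': 254.4165791252588, 'cy': 186.8873961898207, 'xyz': [0.9969009890919288, -0.7220039554534333, 1.176949169486413], 'orientation': [[0.8519815946597568, -0.4109140057396145, 0.3244642387814744], [0.5234244244304126, 0.6
[... 188 characters left out ...]
': 191.5458023744734, 'xyz': [0.4183357280888992, -1.1398424037213257, 0.7312297888823867], 'orientation': [[0.9912955761487781, 0.0757682973184526, -0.1076672922912264], [-0.13107619119688999, 0.49137649937340994, -0.8610273909492365], [-0.012333402173696727, 0.867645262180919, 0.4970307698783105]]}
wrist {'fx': 297.3186396354542, 'fy': 297.3186396354542, 'cx': 252.35664133861974, 'cy': 191.11260406850408, 'xyz': [0.6489188098397962, 0.07268233817987355, 0.3735036971486263], 'orientation': [[0.999998860695204, -0.00043960798536946306, 0.0014440751746284614], [5.5592378429177965e-06, 0.9577202075927477, 0.28770124076478365], [-0.001509495738865614, -0.28770090495742334, 0.9577191189014089]]}
```

View pics/scene0.png

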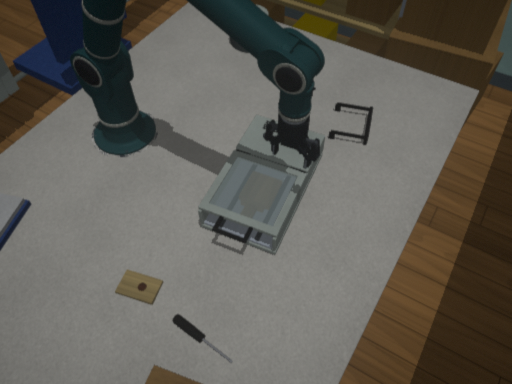

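View pics/side0.png

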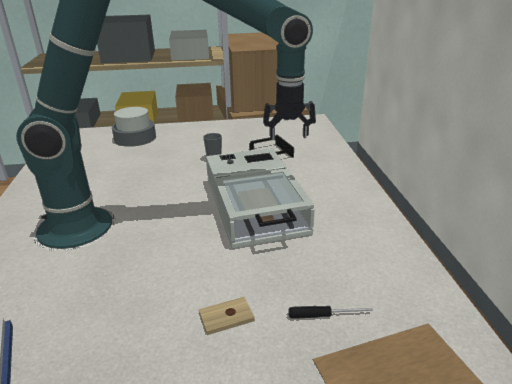

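View pics/wrist0.png

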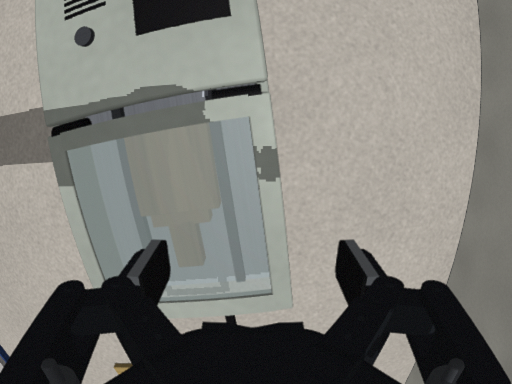

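```bash
python3 - <<'E'
import cv2
a=cv2.imread("pics/scene0.png")[105:260,180:340]; cv2.imwrite("pics/s_crop.png",cv2.resize(a,None,fx=3.8,fy=3.8,interpolation=cv2.INTER_CUBIC))
a=cv2.imread("pics/side0.png")[120:255,195:330]; cv2.imwrite("pics/d_crop.png",cv2.resize(a,None,fx=4.4,fy=4.4,interpolation=cv2.INTER_CUBIC))
E
```

```text
(no output)
```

View pics/s_crop.png

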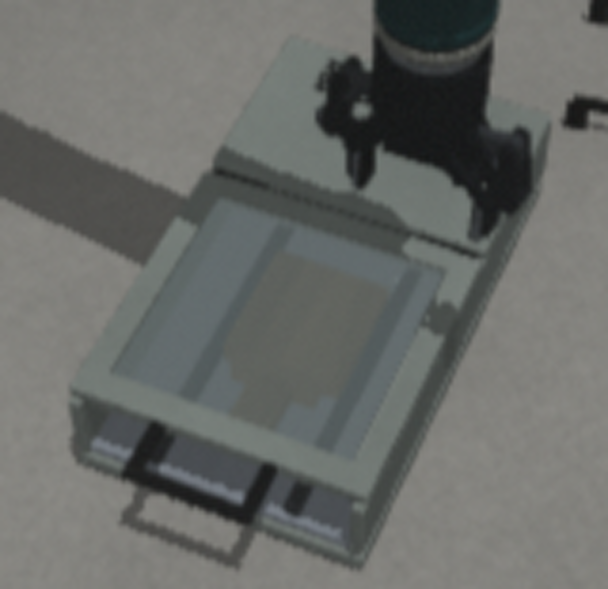

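View pics/d_crop.png

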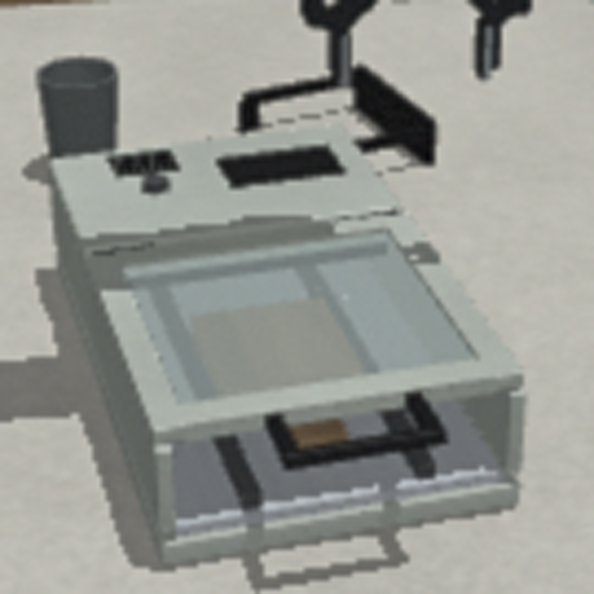

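```bash
cat > h.py <<'E'
import numpy as np, cv2
from plant import monitor, capture, robot
def ray(c,u,v,fish=False):
    R=np.array(c["orientation"]); x=(u-c["cx"])/c["fx"]; y=(v-c["cy"])/c["fy"]
    if fish:
        r=np.hypot(x,y); s=np.sin(r)/r if r>0 else 1; d=np.array([x*s,-y*s,-np.cos(r)])
    else: d=np.array([x,-y,-1.])
    return np.array(c["xyz"]), R@d/np.linalg.norm(d)
def plane(c,u,v,z,fish=False):
    o,d=ray(c,u,v,fish); return o+d*(z-o[2])/d[2]
def tri(*rs):
    A=sum(np.eye(3)-np.outer(d,d) for o,d in rs); b=sum((np.eye(3)-np.outer(d,d))@o for o,d in rs)
    return np.linalg.solve(A,b)
E
python3 - <<'E'
from h import *
np.set_printoptions(precision=4,suppress=True)
S=capture("scene");D=capture("side");W=capture("wrist")
s=lambda u,v:(u/3.8+180-.4,v/3.8+105-.4); d=lambda u,v:(u/4.4+195-.4,v/4.4+120-.4)
for nm,p,q,z in [("barL",(134,471),(289,460),.098),("barR",(247,515),(443,436),.098),("lidFL",(73,385),(157,428),.101),("lidFR",(368,495),(522,378),.101),("baseFR",(362,566),(517,508),0.0),("baseFL",(75,458),(165,566),0.)]:
    P=plane(S,*s(*p),z);Q=plane(D,*d(*q),z); print(nm,P,Q,tri(ray(S,*s(*p)),ray(D,*d(*q))))
for p in[(292,38),(550,120)]: print("hoodback",plane(S,*s(*p),.104))
for p in[(48,125),(267,80),(292,307),(85,300)]: print("wrist",plane(W,*p,.101,True))
# blank: handle end in wrist
for p in[(178,262),(205,265),(150,216),(221,208)]: print("blank",plane(W,*p,.052,True))
E
```

```text
barL [ 0.5398 -0.2103  0.098 ] [ 0.5349 -0.2131  0.098 ] [ 0.5366 -0.207   0.0929]
barR [ 0.629  -0.1991  0.098 ] [ 0.6304 -0.2015  0.098 ] [ 0.6299 -0.1998  0.0978]
lidFL [ 0.4596 -0.1732  0.101 ] [ 0.4595 -0.1713  0.101 ] [ 0.4597 -0.1734  0.1021]
lidFR [ 0.6948 -0.1423  0.101 ] [ 0.6921 -0.1482  0.101 ] [ 0.6939 -0.1402  0.0963]
baseFR [ 0.6936 -0.1442  0.    ] [ 0.694  -0.1478  0.    ] [ 0.6941 -0.1442 -0.0018]
baseFL [ 0.4515 -0.1779  0.    ] [ 0.4596 -0.1761  0.    ] [ 0.4574 -0.1831  0.0075]
hoodback [0.4098 0.2209 0.104 ]
hoodback [0.6442 0.2481 0.104 ]
wrist [0.4278 0.0653 0.101 ]
wrist [0.6621 0.0952 0.101 ]
wrist [ 0.6949 -0.1497  0.101 ]
wrist [ 0.4305 -0.1577  0.101 ]
blank [ 0.5542 -0.1182  0.052 ]
blank [ 0.5891 -0.1214  0.052 ]
blank [ 0.5247 -0.0555  0.052 ]
blank [ 0.6126 -0.0444  0.052 ]
```

```bash
cat >> h.py <<'E'
from scipy.spatial.transform import Rotation as Ro
np.set_printoptions(precision=4,suppress=True)
YAW=.125; O=np.array([.5525,.034,0])
E=np.array([[np.cos(YAW),-np.sin(YAW),0],[np.sin(YAW),np.cos(YAW),0],[0,0,1]])
def w(p): return O+E@np.array(p)      # engraver->world
def loc(p): return E.T@(np.array(p)-O)
def tool(lean,s=1):   # lean of body to -y (rad); s=1: x=+ex ; -1: x=-ex
    z=np.array([0,np.sin(lean),-np.cos(lean)]); x=np.array([s,0,0]); 
    return E@np.c_[x,np.cross(z,x),z]
def rows(p,R,n,o=None):
    o=o or monitor.get_obs(); T=np.eye(4);T[:3,:3]=o["tcp_rot"];T[:3,3]=o["ee_pos"];G=np.eye(4);G[:3,:3]=R;G[:3,3]=p
    from scipy.linalg import logm,expm
    X=np.linalg.inv(T)@G; d=np.real(expm(np.real(logm(X))/n)); r=Ro.from_matrix(d[:3,:3]).as_rotvec()
    print("dr/row",r,"deg",np.degrees(np.linalg.norm(r)),"dp/row",d[:3,3])
    for k in range(1,n+1): 
        T=T@d; 
        if k%3==0 or k==n: print(k,loc(T[:3,3]),end=' ')
    print()
def st():
    o=monitor.get_obs(); z=np.array(o["tcp_rot"])[:,2]
    print("t",o["t"],"loc",loc(o["ee_pos"]),"toolz",E.T@z,"F",E.T@o["contact_force"],"gap",o["finger_gap"],"j",o["joint_pos"]); return o
E
python3 - <<'E'
from h import *
print([a for a in dir(robot) if a[0]!='_'],robot.pinch_z)
st()
b=np.array([0,-.240,.098]); zt=np.array([0,.5,-.866])
for s in(1,-1): rows(w(b-.08*zt),tool(np.pi/6,s),16)
E
```

```text
['MotionError', 'close_job', 'pinch_z'] 0.0187
t 0.3 loc [ 0.0923 -0.0459  0.2309] toolz [-0.0006 -0.     -1.    ] F [ 0.2974  0.1386 -0.6908] gap 0.08565062518600806 j [-0.043   0.4679 -0.0116  1.603   0.006   1.0714 -0.0563]
dr/row [0.0267 0.0236 0.0881] deg 5.447448008574732 dp/row [-0.0161  0.0077  0.0011]
3 [ 0.1045 -0.0977  0.2258] 6 [ 0.1022 -0.1503  0.2161] 9 [ 0.0856 -0.1994  0.203 ] 12 [ 0.0559 -0.2412  0.1879] 15 [ 0.0154 -0.2724  0.1723] 16 [ 0.     -0.28    0.1673] 
dr/row [-0.0245  0.0277 -0.1033] deg 6.286019796009105 dp/row [-0.0095 -0.0158 -0.0006]
3 [ 0.0444 -0.0733  0.2307] 6 [ 0.0073 -0.1138  0.2243] 9 [-0.0149 -0.1629  0.2122] 12 [-0.0201 -0.2152  0.1951] 15 [-0.0078 -0.2649  0.1746] 16 [-0.     -0.28    0.1673]
```

carry_out(dr=[[0.027,0.024,0.088],[0.027,0.024,0.088],[0.027,0.024,0.088],[0.027,0.024,0.088],[0.027,0.024,0.088],[0.027,0.024,0.088],[0.027,0.024,0.088],[0.027,0.024,0.088]], dp=[[-0.016,0.008,0.001],[-0.016,0.008,0.001],[-0.016,0.008,0.001],[-0.016,0.008,0.001],[-0.016,0.008,0.001],[-0.016,0.008,0.001],[-0.016,0.008,0.001],[-0.016,0.008,0.001]], gripper=[0.028,0.028,0.028,0.028,0.028,0.028,0.028,0.028], grip_force=20)

```text
t: 0.97
ee_pos: [0.6706, -0.1374, 0.2084]
tcp_rot: [[0.661, 0.739, -0.131], [0.744, -0.621, 0.248], [0.102, -0.262, -0.96]]
contact_force: [0.9, 0.9, -0.3]
finger_gap: 0.028
```

```bash
python3 - <<'E'
from h import *
st()
b=np.array([0,-.240,.098]); zt=np.array([0,.5,-.866])
rows(w(b-.08*zt),tool(np.pi/6,1),9)
E
```

```text
t 0.9667 loc [ 0.0958 -0.1848  0.2084] toolz [-0.0994  0.2624 -0.9598] F [ 1.0248  0.7609 -0.2532] gap 0.028040973383270124 j [ 0.1791  0.6584  0.1112  1.3749 -0.2815  1.3219 -0.3402]
dr/row [0.0233 0.0208 0.078 ] deg 4.814228344190266 dp/row [-0.0146  0.0067  0.0011]
3 [ 0.0726 -0.2247  0.1951] 6 [ 0.04   -0.2571  0.181 ] 9 [-0.     -0.28    0.1673]
```

carry_out(dr=[[0.023,0.021,0.078],[0.023,0.021,0.078],[0.023,0.021,0.078],[0.023,0.021,0.078],[0.023,0.021,0.078],[0.023,0.021,0.078],[0.023,0.021,0.078],[0.023,0.021,0.078],[0.023,0.021,0.078]], dp=[[-0.0146,0.0067,0.001],[-0.0146,0.0067,0.001],[-0.0146,0.0067,0.001],[-0.0146,0.0067,0.001],[-0.0146,0.0067,0.001],[-0.0146,0.0067,0.001],[-0.0146,0.0067,0.001],[-0.0146,0.0067,0.001],[-0.0146,0.0067,0.001]], gripper=[0.028,0.028,0.028,0.028,0.028,0.028,0.028,0.028,0.028])

```text
t: 1.72
ee_pos: [0.5868, -0.2447, 0.1678]
tcp_rot: [[0.992, 0.108, -0.059], [0.124, -0.86, 0.495], [0.002, -0.498, -0.867]]
contact_force: [-0.3, 0.4, -0.4]
finger_gap: 0.0282
```

```bash
python3 - <<'E'
from h import *
st()
b=np.array([0,-.240,.098]); zt=np.array([0,.5,-.866])
rows(w(b-.05*zt),tool(np.pi/6,1),4)
ims=[]
for n in("scene","side","wrist"):
    c=capture(n); cv2.imwrite(f"pics/{n}1.png",c["color"][:,:,::-1]); ims.append(c["color"][:,:,::-1])
a=cv2.resize(ims[0][150:280,170:330],(800,650)); 
cv2.imwrite("pics/m1.png",np.hstack([cv2.resize(ims[1][120:270,180:340],(427,400),interpolation=2),cv2.resize(ims[2],(373,400))]))
E
```

```text
t 1.7167 loc [-0.0007 -0.2808  0.1678] toolz [ 0.0027  0.4983 -0.867 ] F [-0.244   0.4368 -0.4451] gap 0.028184037395538417 j [ 0.3973  0.7011  0.2162  1.4832 -0.5384  1.3728 -0.6404]
dr/row [ 0.0005 -0.0007  0.0001] deg 0.04817513580003642 dp/row [ 0.0002 -0.0001  0.0077]
3 [-0.0002 -0.269   0.1479] 4 [-0.     -0.265   0.1413]
```

View pics/m1.png

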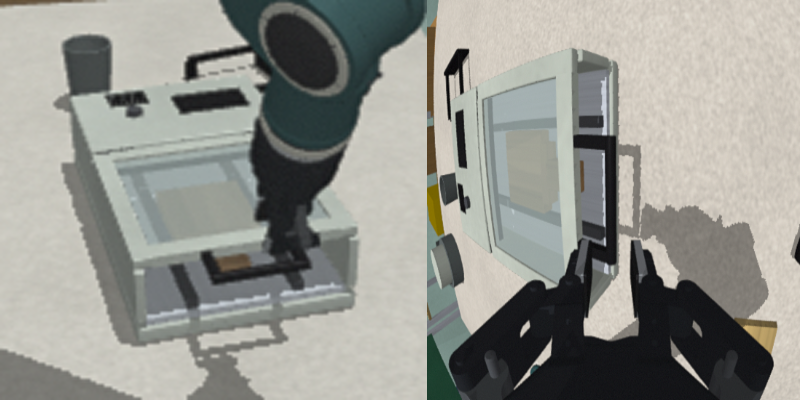

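View pics/scene1.png

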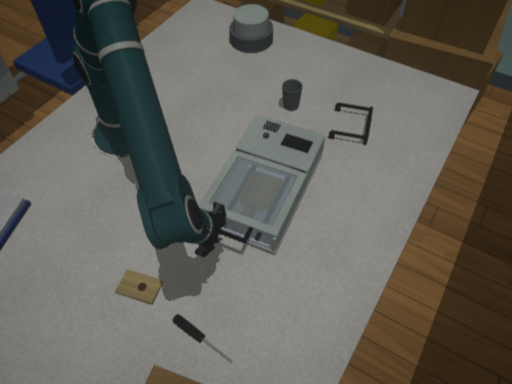

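```bash
python3 - <<'E'
from h import *
W=capture("wrist"); a=W["color"][:,:,::-1].copy(); cv2.imwrite("pics/w1c.png",cv2.resize(a[100:280,160:320],None,fx=3.3,fy=3.3,interpolation=cv2.INTER_CUBIC))
E
```

```text
(no output)
```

View pics/w1c.png

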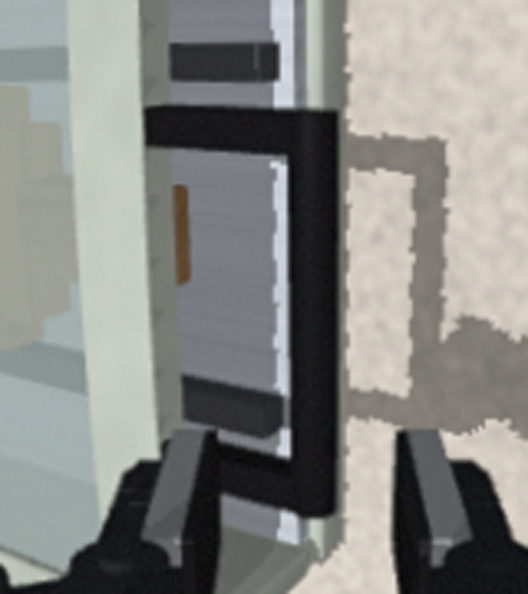

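```bash
python3 - <<'E'
from h import *
W=capture("wrist")
for u,v in[(255.5,133.3),(256.5,255.7)]: p=plane(W,u,v,.098,True); print(p,loc(p))
for u,v,z in[(205.5,140,.101),(210,225,.101),(216,157,.041),(216,185,.041)]: print("lidedge/handle",loc(plane(W,u,v,z,True)))
b=np.array([0,-.240,.098]); zt=np.array([0,.5,-.866])
print(loc(W["xyz"]))
E
```

```text
[ 0.6329 -0.2006  0.098 ] [ 0.0505 -0.2428  0.098 ]
[ 0.532  -0.2151  0.098 ] [-0.0514 -0.2446  0.098 ]
lidedge/handle [ 0.0433 -0.1973  0.101 ]
lidedge/handle [-0.0319 -0.1988  0.101 ]
lidedge/handle [ 0.0167 -0.1629  0.041 ]
lidedge/handle [-0.0144 -0.1619  0.041 ]
[ 0.0716 -0.3513  0.2926]
```

```bash
sed -i 's/^YAW=.*/YAW=.133; O=np.array([.5507,.0301,0])/' h.py; python3 - <<'E'
from h import *
st()
b=np.array([0,-.240,.098]); zt=np.array([0,.5,-.866])
rows(w(b+.019*zt),tool(np.pi/6,1),10)
E
```

```text
t 1.9667 loc [ 0.0008 -0.2759  0.1686] toolz [ 0.0059  0.4978 -0.8673] F [-0.2652 -0.3267  0.3857] gap 0.02806612037489464 j [ 0.3956  0.7006  0.2144  1.4817 -0.5373  1.3732 -0.6384]
dr/row [ 0.0003 -0.0006 -0.    ] deg 0.03675346947070879 dp/row [-0.0001  0.0004  0.0098]
3 [ 0.0006 -0.2623  0.1424] 6 [ 0.0004 -0.2487  0.1163] 9 [ 0.0001 -0.235   0.0902] 10 [ 0.     -0.2305  0.0815]
```

carry_out(dr=[[0,0,0],[0,0,0],[0,0,0],[0,0,0],[0,0,0],[0,0,0],[0,0,0],[0,0,0],[0,0,0],[0,0,0],[0,0,0]], dp=[[0,0.0004,0.0098],[0,0.0004,0.0098],[0,0.0004,0.0098],[0,0.0004,0.0098],[0,0.0004,0.0098],[0,0.0004,0.0098],[0,0.0004,0.0098],[0,0.0004,0.0098],[0,0.0004,0.0098],[0,0.0004,0.0098],[0,0,0]], gripper=[0.028,0.028,0.028,0.028,0.028,0.028,0.028,0.028,0.028,0.028,0.028])

```text
t: 2.88
ee_pos: [0.5808, -0.1971, 0.0793]
tcp_rot: [[0.992, 0.112, -0.064], [0.129, -0.859, 0.496], [0.001, -0.5, -0.866]]
contact_force: [-0.1, 0.9, 0.1]
finger_gap: 0.0282
```

```bash
python3 - <<'E'
from h import *
st()
a=capture("side")["color"][:,:,::-1]; b=capture("wrist")["color"][:,:,::-1]
cv2.imwrite("pics/m2.png",np.hstack([cv2.resize(a[120:270,180:340],(427,400),interpolation=2),cv2.resize(b,(373,400))]))
E
```

```text
t 2.8833 loc [-0.0003 -0.2292  0.0793] toolz [ 0.0028  0.4998 -0.8662] F [-0.016   0.9136  0.1321] gap 0.028182998302737093 j [ 0.361   0.7657  0.1791  1.5974 -0.5816  1.1955 -0.5992]
```

View pics/m2.png

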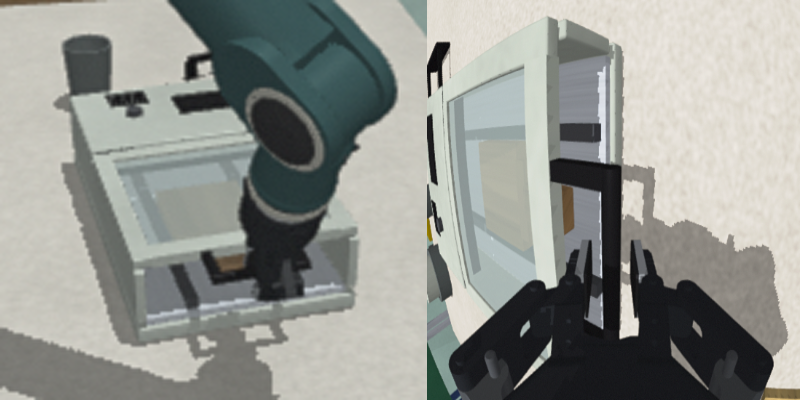

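carry_out(dr=[[0,0,0],[0,0,0],[0,0,0],[0,0,0],[0,0,0]], dp=[[0,0,0],[0,0,0],[0,0,0],[0,0,0],[0,0,0]], gripper=[0.008,0.008,0.008,0.008,0.008], grip_force=25)

```text
t: 3.4
ee_pos: [0.5821, -0.1991, 0.0819]
tcp_rot: [[0.992, 0.113, -0.06], [0.128, -0.86, 0.494], [0.004, -0.497, -0.867]]
contact_force: [-0.7, 0.5, 2.5]
finger_gap: 0.011
```

```bash
python3 - <<'E'
from h import *
o=st()
R=o["tcp_rot"]
# arc rows: bar moves theta from 0; in tool frame
th0=np.arctan2(.003,.28)
prev=0
for k in range(1,37):
    th=k*1.02/36
    f=lambda t:np.array([0,.04-.28*np.cos(t+th0),.095+.28*np.sin(t+th0)])
    d=R.T@(E@(f(th)-f(th-1.02/36))); 
    print(k,round(th,3),(d*1000).round(1), end=' | ')
E
```

```text
t 3.4 loc [ 0.0008 -0.2313  0.0819] toolz [ 0.0063  0.4974 -0.8675] F [-0.6037  0.5351  2.5329] gap 0.010994814913460799 j [ 0.3619  0.7628  0.1805  1.5945 -0.5814  1.1971 -0.5995]
1 0.028 [ 0.  -4.1 -6.8] | 2 0.057 [ 0.  -4.3 -6.7] | 3 0.085 [ 0.  -4.5 -6.5] | 4 0.113 [ 0.  -4.7 -6.4] | 5 0.142 [ 0.  -4.9 -6.3] | 6 0.17 [ 0.  -5.  -6.1] | 7 0.198 [ 0.  -5.2 -6. ] | 8 0.227 [ 0.  -5.4 -5.8] | 9 0.255 [ 0.  -5.5 -5.7] | 10 0.283 [ 0.  -5.7 -5.5] | 11 0.312 [ 0.  -5.8 -5.4] | 12 0.34 [ 0.  -6.  -5.2] | 13 0.368 [ 0.  -6.1 -5. ] | 14 0.397 [ 0.  -6.3 -4.8] | 15 0.425 [ 0.  -6.4 -4.7] | 16 0.453 [ 0.  -6.5 -4.5] | 17 0.482 [ 0.  -6.7 -4.3] | 18 0.51 [ 0.  -6.8 -4.1] | 19 0.538 [ 0.  -6.9 -3.9] | 20 0.567 [ 0.  -7.  -3.7] | 21 0.595 [ 0.  -7.1 -3.5] | 22 0.623 [ 0.  -7.2 -3.3] | 23 0.652 [ 0.  -7.3 -3.1] | 24 0.68 [ 0.  -7.4 -2.9] | 25 0.708 [ 0.  -7.5 -2.7] | 26 0.737 [-0.  -7.5 -2.5] | 27 0.765 [-0.  -7.6 -2.3] | 28 0.793 [-0.  -7.7 -2. ] | 29 0.822 [-0.  -7.7 -1.8] | 30 0.85 [-0.  -7.8 -1.6] | 31 0.878 [-0.  -7.8 -1.4] | 32 0.907 [-0.  -7.8 -1.2] | 33 0.935 [-0.  -7.9 -0.9] | 34 0.963 [-0.  -7.9 -0.7] | 35 0.992 [-0.  -7.9 -0.5] | 36 1.02 [-0.  -7.9 -0.3] |
```

carry_out(dr=[[0,0,0],[0,0,0],[0,0,0],[0,0,0],[0,0,0],[0,0,0]], dp=[[0,-0.0041,-0.0068],[0,-0.0043,-0.0067],[0,-0.0045,-0.0065],[0,-0.0047,-0.0064],[0,-0.0049,-0.0063],[0,-0.005,-0.0061]], gripper=[0.008,0.008,0.008,0.008,0.008,0.008])

```text
t: 3.9
ee_pos: [0.5815, -0.1951, 0.1298]
tcp_rot: [[0.992, 0.113, -0.059], [0.127, -0.861, 0.493], [0.005, -0.496, -0.868]]
contact_force: [3.5, -2.2, -2.5]
finger_gap: 0.011
```

```bash
python3 - <<'E'
from h import *
o=st(); print("bar est",loc(o["ee_pos"]-.019*np.array(o["tcp_rot"])[:,2]), "expected",.04-.28*np.cos(.181),.095+.28*np.sin(.181))
E
```

```text
t 3.9 loc [ 0.0007 -0.2273  0.1298] toolz [ 0.0069  0.496  -0.8683] F [ 3.1657 -2.6256 -2.5172] gap 0.01100499159007627 j [ 0.3489  0.6962  0.1915  1.5894 -0.5634  1.2568 -0.6403]
bar est [ 0.0006 -0.2367  0.1463] expected -0.235425967970364 0.14540373168316056
```

Forces are small and the bar follows the arc.

carry_out(dr=[[0,0,0],[0,0,0],[0,0,0],[0,0,0],[0,0,0],[0,0,0],[0,0,0],[0,0,0],[0,0,0],[0,0,0],[0,0,0],[0,0,0]], dp=[[0,-0.0052,-0.006],[0,-0.0054,-0.0058],[0,-0.0055,-0.0057],[0,-0.0057,-0.0055],[0,-0.0058,-0.0054],[0,-0.006,-0.0052],[0,-0.0061,-0.005],[0,-0.0063,-0.0048],[0,-0.0064,-0.0047],[0,-0.0065,-0.0045],[0,-0.0067,-0.0043],[0,-0.0068,-0.0041]], gripper=[0.008,0.008,0.008,0.008,0.008,0.008,0.008,0.008,0.008,0.008,0.008,0.008])

```text
t: 4.9
ee_pos: [0.5775, -0.1646, 0.2192]
tcp_rot: [[0.992, 0.112, -0.056], [0.125, -0.862, 0.491], [0.006, -0.494, -0.87]]
contact_force: [4.6, -7.2, 2.1]
finger_gap: 0.0108
```

```bash
python3 - <<'E'
from h import *
o=st(); t=.521;print("bar est",loc(o["ee_pos"]-.019*np.array(o["tcp_rot"])[:,2]), "expected",.04-.28*np.cos(t),.095+.28*np.sin(t))
E
```

```text
t 4.9 loc [ 0.0007 -0.1965  0.2192] toolz [ 0.0093  0.4937 -0.8696] F [ 3.5869 -7.6995  2.1039] gap 0.010769892580645712 j [ 0.3016  0.5618  0.1999  1.5927 -0.5392  1.3518 -0.7402]
bar est [ 0.0005 -0.2059  0.2357] expected -0.20285012239965844 0.2343693583628443
```

carry_out(dr=[[0,0,0],[0,0,0],[0,0,0],[0,0,0],[0,0,0],[0,0,0],[0,0,0],[0,0,0],[0,0,0],[0,0,0],[0,0,0],[0,0,0]], dp=[[0,-0.0069,-0.0039],[0,-0.007,-0.0037],[0,-0.0071,-0.0035],[0,-0.0072,-0.0033],[0,-0.0073,-0.0031],[0,-0.0074,-0.0029],[0,-0.0075,-0.0027],[0,-0.0075,-0.0025],[0,-0.0076,-0.0023],[0,-0.0077,-0.002],[0,-0.0077,-0.0018],[0,-0.0078,-0.0016]], gripper=[0.008,0.008,0.008,0.008,0.008,0.008,0.008,0.008,0.008,0.008,0.008,0.008])

```text
t: 5.9
ee_pos: [0.5691, -0.1032, 0.2923]
tcp_rot: [[0.992, 0.113, -0.057], [0.126, -0.861, 0.493], [0.006, -0.496, -0.868]]
contact_force: [3.8, -2.2, 3.3]
finger_gap: 0.011
```

```bash
python3 - <<'E'
from h import *
o=st(); t=.861;print("bar est",loc(o["ee_pos"]-.019*np.array(o["tcp_rot"])[:,2]), "expected",.04-.28*np.cos(t),.095+.28*np.sin(t))
E
```

```text
t 5.9 loc [ 0.0006 -0.1345  0.2923] toolz [ 0.0084  0.4961 -0.8682] F [ 3.4816 -2.6644  3.3192] gap 0.011011575119399885 j [ 0.224   0.4335  0.1861  1.6165 -0.5307  1.4068 -0.8675]
bar est [ 0.0005 -0.144   0.3088] expected -0.1424702038624519 0.3073784939733665
```

carry_out(dr=[[0,0,0],[0,0,0],[0,0,0],[0,0,0],[0,0,0],[0,0,0],[0,0,0]], dp=[[0,-0.0078,-0.0014],[0,-0.0078,-0.0012],[0,-0.0079,-0.0009],[0,-0.0079,-0.0007],[0,-0.0079,-0.0005],[0,-0.006,0],[0,0,0]], gripper=[0.008,0.008,0.008,0.008,0.008,0.008,0.008])

```text
t: 6.48
ee_pos: [0.564, -0.0645, 0.3192]
tcp_rot: [[0.992, 0.115, -0.059], [0.129, -0.859, 0.495], [0.006, -0.498, -0.867]]
contact_force: [4.2, -1.5, 5.7]
finger_gap: 0.0109
```

```bash
python3 - <<'E'
from h import *
o=st(); t=1.047;print("bar est",loc(o["ee_pos"]-.019*np.array(o["tcp_rot"])[:,2]), "fullopen",.04-.28*np.cos(t),.095+.28*np.sin(t))
E
```

```text
t 6.4833 loc [ 0.0006 -0.0956  0.3192] toolz [ 0.0067  0.4981 -0.8671] F [ 3.9839 -2.0101  5.6846] gap 0.01089035590126132 j [ 0.1771  0.3779  0.1705  1.6341 -0.5316  1.4149 -0.9364]
bar est [ 0.0005 -0.105   0.3357] fullopen -0.10004790088717963 0.3374594511605904
```

carry_out(dr=[[0,0,0],[0,0,0],[0,0,0],[0,0,0],[0,0,0],[0,0,0],[0,0,0],[0,0,0],[0,0,0]], dp=[[0,0,0],[0,0,0],[0,0,0],[0,0,0],[0,0,-0.012],[0,0,-0.012],[0,0,-0.015],[0,0,-0.015],[0,0,-0.015]], gripper=[0.04,0.04,0.04,0.04,0.04,0.04,0.04,0.04,0.04])

```text
t: 7.23
ee_pos: [0.5681, -0.1013, 0.3788]
tcp_rot: [[0.992, 0.112, -0.059], [0.127, -0.86, 0.493], [0.004, -0.497, -0.868]]
contact_force: [-0.0, 0.2, -0.1]
finger_gap: 0.04
```

```bash
python3 - <<'E'
from h import *
o=st()
a=capture("side")["color"][:,:,::-1]; b=capture("wrist")["color"][:,:,::-1]
cv2.imwrite("pics/m3.png",np.hstack([cv2.resize(a[60:270,150:370],(419,400),interpolation=2),cv2.resize(b,(373,400))]))
E
```

```text
t 7.2333 loc [-0.0002 -0.1325  0.3788] toolz [ 0.0066  0.4969 -0.8678] F [-0.      0.179  -0.1282] gap 0.04002721588286515 j [ 0.2146  0.3678  0.1955  1.514  -0.5139  1.5547 -0.951 ]
```

View pics/m3.png

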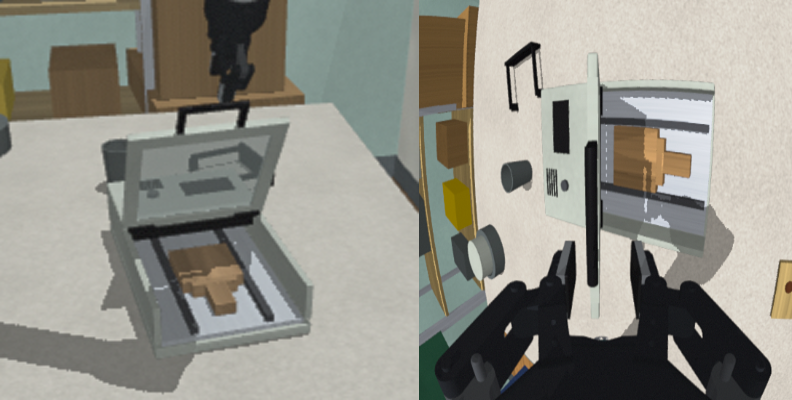

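```bash
python3 - <<'E'
from h import *
W=capture("wrist"); D=capture("side")
out=[]
for c,sl in((W,(120,240,240,390)),(D,(160,230,215,300))):
    im=c["color"]; hsv=cv2.cvtColor(im,cv2.COLOR_RGB2HSV); m=cv2.inRange(hsv,(5,90,60),(22,255,255)); k=np.zeros_like(m); r0,r1,c0,c1=sl; k[r0:r1,c0:c1]=m[r0:r1,c0:c1]
    cs,_=cv2.findContours(k,cv2.RETR_EXTERNAL,cv2.CHAIN_APPROX_NONE); q=max(cs,key=cv2.contourArea)[:,0]
    print(len(q),q.min(0),q.max(0))
    P=np.array([loc(plane(c,u,v,.052,c is W)) for u,v in q]); print("top-plane miny",P[:,1].min(),"x range",P[:,0].min(),P[:,0].max())
    h=P[P[:,1]<P[:,1].min()+.035]; print("handle x",h[:,0].min(),h[:,0].max())
    P=np.array([loc(plane(c,u,v,.030,c is W)) for u,v in q]); print("bottom-plane miny",P[:,1].min())
rows(w([0,-.28,.28]),tool(np.radians(35)),9)
E
```

```text
314 [267 121] [373 184]
top-plane miny -0.15603746526503673 x range -0.050283972756367125 0.05003078469388173
handle x -0.01692265595076604 0.016919112818754026
bottom-plane miny -0.1536526843352203
177 [242 188] [276 224]
top-plane miny -0.1770543252614276 x range -0.05237964735076512 0.04717946539099392
handle x -0.023104539602407277 0.00985637418330626
bottom-plane miny -0.14579823170971418
dr/row [ 0.0101 -0.0007 -0.0003] deg 0.5778864527436741 dp/row [0.     0.0197 0.0004]
3 [-0.0001 -0.1821  0.3464] 6 [-0.0001 -0.2315  0.314 ] 9 [-0.   -0.28  0.28]
```

carry_out(dr=[[0.01,0,0],[0.01,0,0],[0.01,0,0],[0.01,0,0],[0.01,0,0],[0.01,0,0],[0.01,0,0],[0.01,0,0],[0.01,0,0]], dp=[[0,0.0197,0.0004],[0,0.0197,0.0004],[0,0.0197,0.0004],[0,0.0197,0.0004],[0,0.0197,0.0004],[0,0.0197,0.0004],[0,0.0197,0.0004],[0,0.0197,0.0004],[0,0.0197,0.0004]], gripper=[0.04,0.03,0.02,0.0,0.0,0.0,0.0,0.0,0.0])

```text
t: 8.18
ee_pos: [0.5871, -0.2468, 0.2783]
tcp_rot: [[0.992, 0.106, -0.072], [0.128, -0.811, 0.571], [0.002, -0.575, -0.818]]
contact_force: [-0.1, -0.3, -0.5]
finger_gap: 0.0002
```

```bash
python3 - <<'E'
from h import *
o=st()
rows(w([0,-.20,.060]),tool(np.radians(35)),12)
E
```

```text
t 8.1833 loc [-0.0007 -0.2793  0.2783] toolz [ 0.0044  0.5752 -0.818 ] F [-0.1483 -0.3259 -0.4881] gap 0.00016990430948218426 j [ 0.4231  0.641   0.228   1.3585 -0.5644  1.6183 -0.696 ]
dr/row [-0.0002 -0.0004 -0.0002] deg 0.024965762668473494 dp/row [0.     0.005  0.0187]
3 [-0.0004 -0.2594  0.2237] 6 [-0.0002 -0.2396  0.1691] 9 [-0.0001 -0.2198  0.1146] 12 [ 0.   -0.2   0.06]
```

carry_out(dr=[[0,0,0],[0,0,0],[0,0,0],[0,0,0],[0,0,0],[0,0,0],[0,0,0],[0,0,0],[0,0,0],[0,0,0],[0,0,0],[0,0,0]], dp=[[0,0.005,0.0187],[0,0.005,0.0187],[0,0.005,0.0187],[0,0.005,0.0187],[0,0.005,0.0187],[0,0.005,0.0187],[0,0.005,0.0187],[0,0.005,0.0187],[0,0.005,0.0187],[0,0.005,0.0187],[0,0.005,0.0187],[0,0.005,0.0187]], gripper=[0,0,0,0,0,0,0,0,0,0,0,0])

```text
t: 9.18
ee_pos: [0.5772, -0.1666, 0.0599]
tcp_rot: [[0.992, 0.106, -0.072], [0.128, -0.812, 0.57], [0.002, -0.574, -0.819]]
contact_force: [-0.0, -0.8, -0.3]
finger_gap: -0.0001
```

```bash
python3 - <<'E'
from h import *
o=st()
rows(w([0,-.19,.041]),tool(np.radians(35)),4)
a=capture("side")["color"][:,:,::-1]; b=capture("wrist")["color"][:,:,::-1]
cv2.imwrite("pics/m4.png",np.hstack([cv2.resize(a[60:270,150:370],(419,400),interpolation=2),cv2.resize(b,(373,400))]))
R=o["tcp_rot"]; print("ey in tool",R.T@E[:,1])
E
```

```text
t 9.1833 loc [ 0.0002 -0.1984  0.0599] toolz [ 0.0043  0.5744 -0.8185] F [-0.1431 -0.766  -0.2669] gap -8.539350068899709e-05 j [ 0.3639  0.8069  0.161   1.6128 -0.6477  1.2138 -0.559 ]
dr/row [-0.0003 -0.0011 -0.0005] deg 0.07067458141717209 dp/row [-0.0001  0.001   0.0051]
3 [ 0.0001 -0.1921  0.0457] 4 [-0.    -0.19   0.041] 
ey in tool [-0.0042 -0.8185  0.5744]
```

View pics/m4.png

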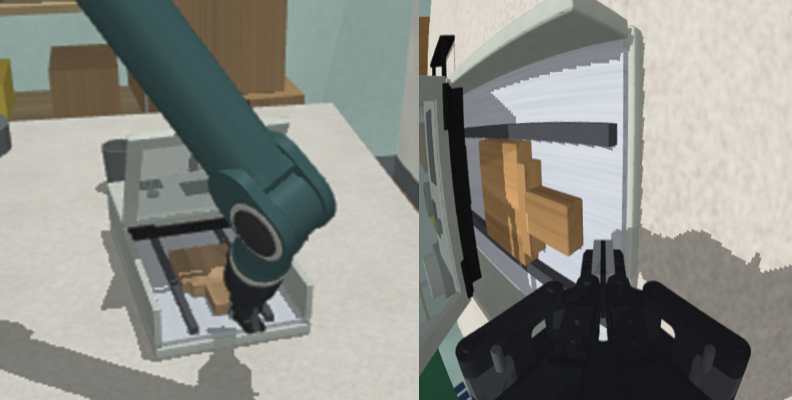

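```bash
python3 - <<'E'
from h import *
c=capture("scene")["color"][:,:,::-1]; cv2.imwrite("pics/sc5.png",cv2.resize(c[0:280,60:340],(600,600),interpolation=2))
c=capture("side")["color"][:,:,::-1]; cv2.imwrite("pics/sd5.png",cv2.resize(c[0:280,20:400],(800,590),interpolation=2))
E
```

```text
(no output)
```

View pics/sc5.png

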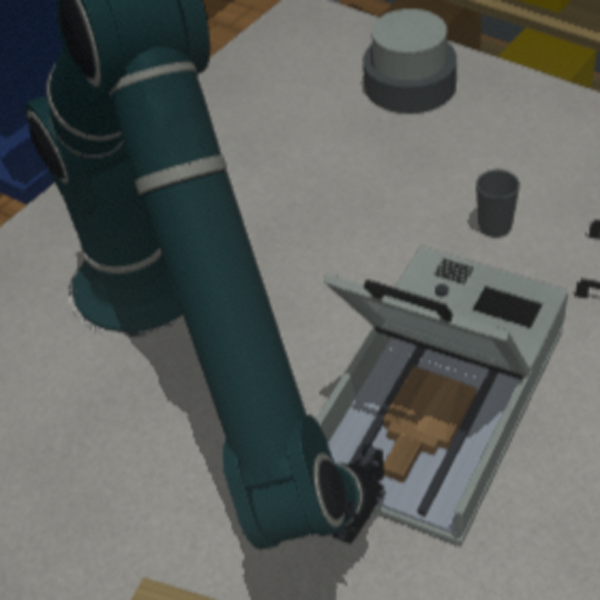

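View pics/sd5.png

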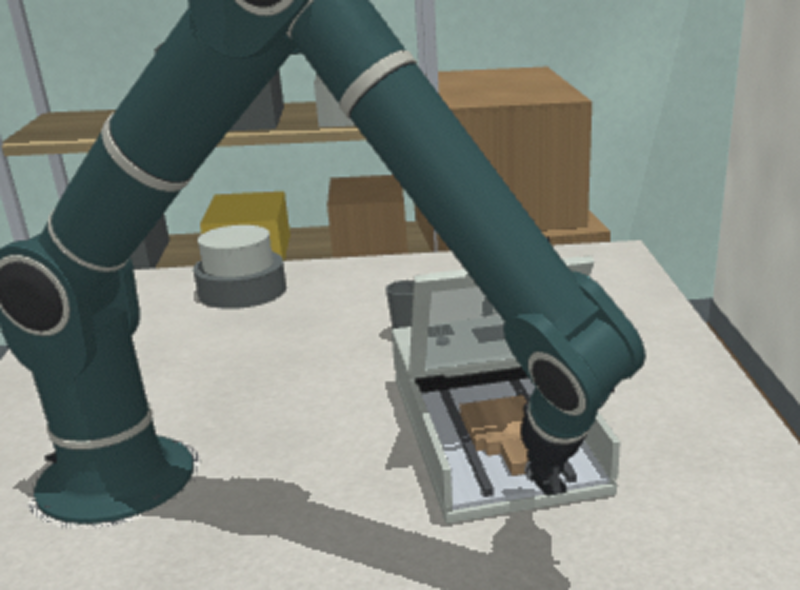

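```bash
python3 - <<'E'
from h import *
S=capture("scene");D=capture("side")
s=lambda u,v:(60+u/2.143,v/2.143); d=lambda u,v:(20+u/2.105,v/2.107)
for n,p,q in[("ring",(180,175),(378,83)),("elbowring",(155,75),(320,15)),("hub",(275,490),(585,340)),("cap",(333,488),(553,382))]:
    print(n,loc(tri(ray(S,*s(*p)),ray(D,*d(*q)))))
print(loc([0,0,0]))
E
```

```text
ring [-0.166  -0.228   0.5647]
elbowring [-0.212  -0.1735  0.6233]
hub [-0.0059 -0.3891  0.3439]
cap [ 0.0001 -0.3023  0.2435]
[-0.5498  0.0432  0.    ]
```

carry_out(dr=[[0,-0.001,0],[0,-0.001,0],[0,-0.001,0],[0,-0.001,0],[0,0,0]], dp=[[0,0.001,0.005],[0,0.001,0.005],[0,0.001,0.005],[0,0.001,0.005],[0,0,0]], gripper=[0,0,0,0,0])

```text
t: 9.9
ee_pos: [0.5762, -0.1587, 0.0418]
tcp_rot: [[0.991, 0.106, -0.076], [0.131, -0.811, 0.57], [-0.001, -0.575, -0.818]]
contact_force: [-0.2, 0.3, -0.1]
finger_gap: -0.0001
```

carry_out(dr=[[0,0,0],[0,0,0],[0,0,0],[0,0,0],[0,0,0],[0,0,0],[0,0,0],[0,0,0]], dp=[[0,-0.0033,0.0023],[0,-0.0033,0.0023],[0,-0.0033,0.0023],[0,-0.0033,0.0023],[0,-0.0033,0.0023],[0,-0.0033,0.0023],[0,-0.0033,0.0023],[0,-0.0033,0.0023]], gripper=[0,0,0,0,0,0,0,0])

```text
t: 10.57
ee_pos: [0.5727, -0.1276, 0.043]
tcp_rot: [[0.992, 0.107, -0.074], [0.13, -0.812, 0.568], [0.001, -0.573, -0.819]]
contact_force: [0.9, -3.0, 0.8]
finger_gap: 0.0002
```

```bash
python3 - <<'E'
from h import *
o=st()
a=capture("side")["color"][:,:,::-1]; b=capture("wrist")["color"][:,:,::-1]
cv2.imwrite("pics/m6.png",np.hstack([cv2.resize(a[60:270,150:370],(419,400),interpolation=2),cv2.resize(b,(373,400))]))
print(o["tcp_rot"].T@E[:,1])
E
```

```text
t 10.5667 loc [ 0.0009 -0.1592  0.043 ] toolz [ 0.002   0.5731 -0.8195] F [ 0.5085 -3.0919  0.8057] gap 0.00015598355387714722 j [ 0.3258  0.8028  0.1397  1.6734 -0.6729  1.1442 -0.5641]
[-0.0027 -0.8195  0.5731]
```

View pics/m6.png

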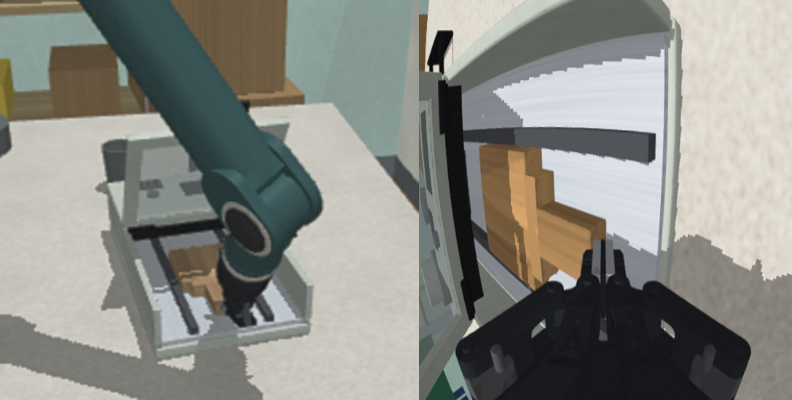

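carry_out(dr=[[0,0,0],[0,0,0],[0,0,0],[0,0,0],[0,0,0],[0,0,0],[0,0,0],[0,0,0],[0,0,0],[0,0,0],[0,0,0],[0,0,0]], dp=[[0,-0.0041,0.0029],[0,-0.0041,0.0029],[0,-0.0041,0.0029],[0,-0.0041,0.0029],[0,-0.0041,0.0029],[0,-0.0041,0.0029],[0,-0.0041,0.0029],[0,-0.0041,0.0029],[0,-0.0041,0.0029],[0,-0.0041,0.0029],[0,-0.0041,0.0029],[0,-0.0041,0.0029]], gripper=[0,0,0,0,0,0,0,0,0,0,0,0])

```text
t: 11.67
ee_pos: [0.565, -0.0678, 0.0428]
tcp_rot: [[0.992, 0.107, -0.074], [0.13, -0.812, 0.569], [0.001, -0.573, -0.819]]
contact_force: [1.3, -4.4, 3.0]
finger_gap: -0.0002
```

```bash
python3 - <<'E'
from h import *
o=st()
a=capture("side")["color"][:,:,::-1]; b=capture("wrist")["color"][:,:,::-1]
cv2.imwrite("pics/m7.png",np.hstack([cv2.resize(a[60:270,150:370],(419,400),interpolation=2),cv2.resize(b,(373,400))]))
E
```

```text
t 11.6667 loc [ 0.0012 -0.099   0.0428] toolz [ 0.0023  0.5733 -0.8194] F [ 0.6744 -4.5583  3.0257] gap -0.0001988267264448253 j [ 0.2641  0.7638  0.109   1.7583 -0.7088  1.0695 -0.5936]
```

View pics/m7.png

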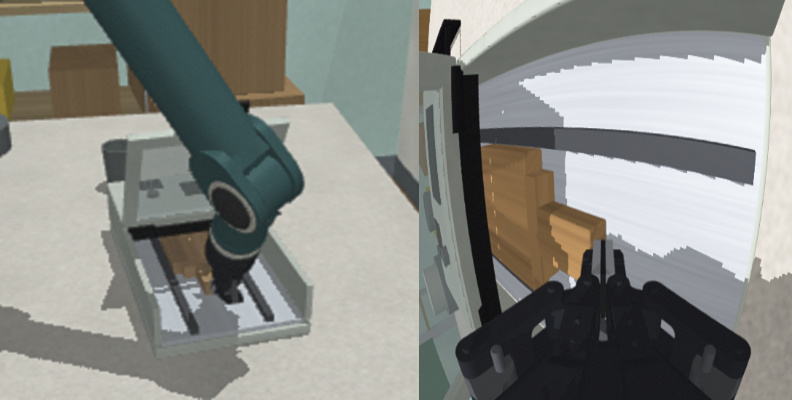

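carry_out(dr=[[0,0,0],[0,0,0],[0,0,0],[0,0,0],[0,0,0],[0,0,0],[0,0,0],[0,0,0]], dp=[[0,-0.002,0.0014],[0,-0.002,0.0014],[0,-0.002,0.0014],[0,-0.002,0.0014],[0,-0.002,0.0014],[0,-0.002,0.0014],[0,-0.002,0.0014],[0,-0.002,0.0014]], gripper=[0,0,0,0,0,0,0,0])

```text
t: 12.43
ee_pos: [0.5623, -0.0485, 0.0426]
tcp_rot: [[0.992, 0.107, -0.074], [0.13, -0.812, 0.569], [0.0, -0.574, -0.819]]
contact_force: [1.1, -4.3, 3.3]
finger_gap: 0.0
```

carry_out(dr=[[0,0,0],[0,0,0],[0,0,0],[0,0,0]], dp=[[0,-0.0012,0.0009],[0,-0.0012,0.0009],[0,-0.0012,0.0009],[0,-0.0012,0.0009]], gripper=[0,0,0,0])

```text
t: 12.77
ee_pos: [0.5617, -0.043, 0.0426]
tcp_rot: [[0.992, 0.107, -0.074], [0.13, -0.812, 0.568], [0.001, -0.573, -0.819]]
contact_force: [-0.2, -4.7, 4.1]
finger_gap: 0.0001
```

```bash
python3 - <<'E'
from h import *
o=st()
E
```

```text
t 12.7667 loc [ 0.0013 -0.0739  0.0426] toolz [ 0.0023  0.5732 -0.8194] F [-0.7925 -4.5863  4.0753] gap 0.00011600737031524605 j [ 0.2376  0.7499  0.0952  1.7895 -0.7251  1.0385 -0.6072]
```

carry_out(dr=[[0,0,0],[0,0,0],[0,0,0],[0,0,0]], dp=[[0,-0.0012,0.0009],[0,-0.0012,0.0009],[0,-0.0012,0.0009],[0,-0.0012,0.0009]], gripper=[0,0,0,0])

```text
t: 13.1
ee_pos: [0.5612, -0.0373, 0.0425]
tcp_rot: [[0.992, 0.107, -0.073], [0.129, -0.813, 0.568], [0.001, -0.573, -0.82]]
contact_force: [0.4, -5.9, 6.1]
finger_gap: 0.0
```

carry_out(dr=[[0,0,0],[0,0,0],[0,0,0],[0,0,0]], dp=[[0,-0.0012,0.0008],[0,-0.0012,0.0008],[0,-0.0012,0.0008],[0,-0.0012,0.0008]], gripper=[0,0,0,0])

```text
t: 13.43
ee_pos: [0.5603, -0.0314, 0.0426]
tcp_rot: [[0.992, 0.107, -0.073], [0.129, -0.813, 0.568], [0.001, -0.573, -0.819]]
contact_force: [0.9, -5.1, 3.7]
finger_gap: 0.0004
```

carry_out(dr=[[0,0,0],[0,0,0],[0,0,0],[0,0,0]], dp=[[0,-0.0012,0.0008],[0,-0.0012,0.0008],[0,-0.0012,0.0008],[0,-0.0012,0.0008]], gripper=[0,0,0,0])

```text
t: 13.77
ee_pos: [0.5594, -0.0255, 0.0426]
tcp_rot: [[0.992, 0.107, -0.074], [0.13, -0.812, 0.569], [0.001, -0.573, -0.819]]
contact_force: [0.8, -5.1, 3.6]
finger_gap: 0.0
```

carry_out(dr=[[0,0,0],[0,0,0],[0,0,0],[0,0,0]], dp=[[0,-0.0012,0.0008],[0,-0.0012,0.0008],[0,-0.0012,0.0008],[0,-0.0012,0.0008]], gripper=[0,0,0,0])

```text
t: 14.1
ee_pos: [0.5584, -0.0195, 0.0426]
tcp_rot: [[0.992, 0.107, -0.074], [0.13, -0.812, 0.569], [0.0, -0.574, -0.819]]
contact_force: [0.8, -4.1, 4.0]
finger_gap: 0.0001
```

carry_out(dr=[[0,0,0],[0,0,0],[0,0,0],[0,0,0]], dp=[[0,-0.0012,0.0008],[0,-0.0012,0.0008],[0,-0.0012,0.0008],[0,-0.0012,0.0008]], gripper=[0,0,0,0])

```text
t: 14.43
ee_pos: [0.5576, -0.0137, 0.0426]
tcp_rot: [[0.991, 0.107, -0.075], [0.13, -0.812, 0.569], [0.0, -0.574, -0.819]]
contact_force: [-0.1, -4.6, 2.4]
finger_gap: -0.0006
```

```bash
python3 - <<'E'
from h import *
o=st()
a=capture("side")["color"][:,:,::-1]; b=capture("scene")["color"][:,:,::-1]
cv2.imwrite("pics/m8.png",np.hstack([cv2.resize(a[60:270,150:370],(419,400),interpolation=2),cv2.resize(b[70:280,150:350],(381,400),interpolation=2)]))
E
```

```text
t 14.4333 loc [ 0.0011 -0.0444  0.0426] toolz [ 0.0015  0.5735 -0.8192] F [-0.7319 -4.5188  2.3856] gap -0.0005536900952869872 j [ 0.2059  0.7346  0.0781  1.8231 -0.7446  1.0039 -0.6246]
```

View pics/m8.png

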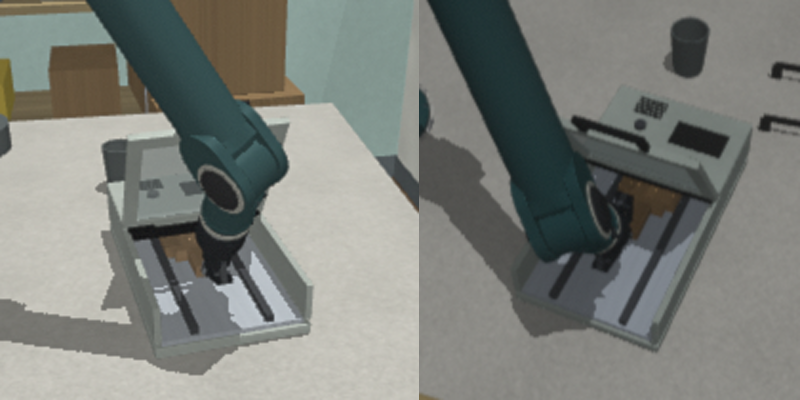

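carry_out(dr=[[0,0,0],[0,0,0],[0,0,0],[0,0,0]], dp=[[0,-0.0012,0.0008],[0,-0.0012,0.0008],[0,-0.0012,0.0008],[0,-0.0012,0.0008]], gripper=[0,0,0,0])

```text
t: 14.87
ee_pos: [0.5571, -0.0092, 0.0427]
tcp_rot: [[0.992, 0.106, -0.074], [0.129, -0.813, 0.567], [0.001, -0.572, -0.82]]
contact_force: [-0.7, -9.0, 4.2]
finger_gap: -0.0
```

carry_out(dr=[[0,0,0],[0,0,0],[0,0,0],[0,0,0]], dp=[[0,-0.0012,0.0008],[0,-0.0012,0.0008],[0,-0.0012,0.0008],[0,-0.0012,0.0008]], gripper=[0,0,0,0])

```text
t: 15.2
ee_pos: [0.5575, -0.008, 0.0427]
tcp_rot: [[0.992, 0.105, -0.069], [0.126, -0.817, 0.562], [0.002, -0.567, -0.824]]
contact_force: [-0.1, -17.5, 6.8]
finger_gap: 0.0003
```

carry_out(dr=[[0,0,0],[0,0,0],[0,0,0],[0,0,0],[0,0,0],[0,0,0]], dp=[[0,0.003,-0.002],[0,0.003,-0.002],[0,0.003,-0.002],[0,0.006,-0.004],[0,0.012,-0.008],[0,0.012,-0.008]], gripper=[0,0,0,0,0,0])

```text
t: 15.7
ee_pos: [0.5623, -0.049, 0.0418]
tcp_rot: [[0.991, 0.108, -0.076], [0.132, -0.811, 0.569], [-0.0, -0.574, -0.819]]
contact_force: [0.2, -0.6, -0.1]
finger_gap: 0.0002
```

```bash
python3 - <<'E'
from h import *
o=st()
a=capture("side")["color"][:,:,::-1]; W=capture("wrist");b=W["color"][:,:,::-1]
cv2.imwrite("pics/m9.png",np.hstack([cv2.resize(a[60:270,150:370],(419,400),interpolation=2),cv2.resize(b,(373,400))]))
cv2.imwrite("pics/w9.png",b)
E
```

```text
t 15.7 loc [ 0.001  -0.08    0.0418] toolz [ 0.0005  0.5744 -0.8186] F [ 0.1045 -0.6126 -0.0711] gap 0.00021258999165994598 j [ 0.2447  0.7553  0.0982  1.781  -0.7204  1.0474 -0.6023]
```

View pics/m9.png

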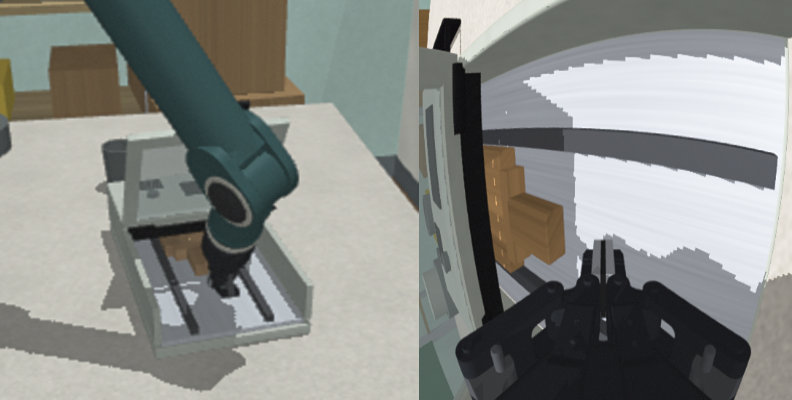

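```bash
python3 - <<'E'
from h import *
W=capture("wrist"); cv2.imwrite("pics/w9c.png",cv2.resize(W["color"][110:290,60:240,::-1],None,fx=3.3,fy=3.3,interpolation=2))
rows(w([0,-.26,.20]),tool(np.radians(35)),12)
E
```

```text
dr/row [ 0.0001 -0.0003 -0.0004] deg 0.02698826570007951 dp/row [-0.      0.0046 -0.0193]
3 [ 0.0006 -0.1266  0.0812] 6 [ 0.0004 -0.171   0.1208] 9 [ 0.0002 -0.2155  0.1604] 12 [ 0.   -0.26  0.2 ]
```

View pics/w9c.png

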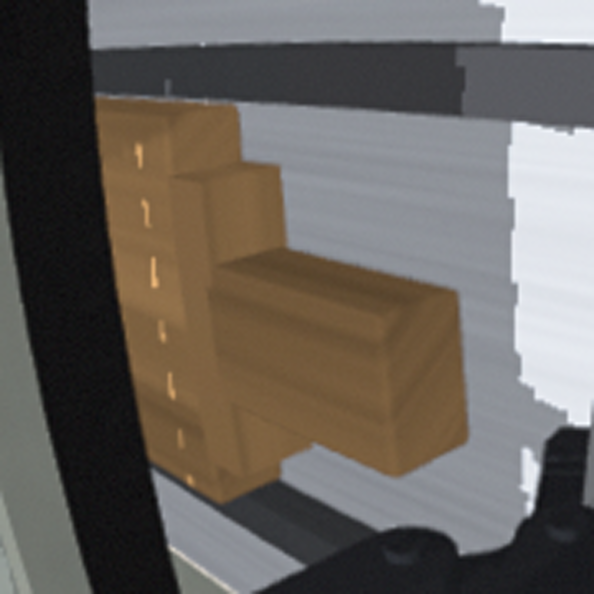

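```bash
python3 - <<'E'
from h import *
W=capture("wrist")
for u,v,z in[(385,320,.052),(398,475,.052),(458,292,.03),(467,440,.03)]: print(loc(plane(W,60+u/3.3,110+v/3.3,z,True)))
E
```

```text
[ 0.0153 -0.035   0.052 ]
[-0.0164 -0.0342  0.052 ]
[ 0.0141 -0.0317  0.03  ]
[-0.0184 -0.0313  0.03  ]
```

carry_out(dr=[[0,0,0],[0,0,0],[0,0,0],[0,0,0],[0,0,0],[0,0,0],[0,0,0]], dp=[[0,-0.006,0.0042],[0,-0.006,0.0042],[0,-0.006,0.0042],[0,-0.006,0.0042],[0,-0.004,0.0028],[0,-0.0024,0.0016],[0,0,0]], gripper=[0,0,0,0,0,0,0])

```text
t: 16.48
ee_pos: [0.5574, -0.0109, 0.0422]
tcp_rot: [[0.991, 0.108, -0.075], [0.132, -0.812, 0.569], [0.0, -0.574, -0.819]]
contact_force: [-0.3, 0.0, 0.3]
finger_gap: 0.0002
```

carry_out(dr=[[0,0,0],[0,0,0],[0,0,0],[0,0,0],[0,0,0]], dp=[[0,-0.0012,0.0008],[0,-0.0012,0.0008],[0,-0.0012,0.0008],[0,-0.0012,0.0008],[0,0,0]], gripper=[0,0,0,0,0])

```text
t: 16.9
ee_pos: [0.5575, -0.0093, 0.042]
tcp_rot: [[0.992, 0.106, -0.072], [0.128, -0.815, 0.566], [0.001, -0.57, -0.821]]
contact_force: [-0.3, -4.7, 1.3]
finger_gap: 0.0003
```

carry_out(dr=[[0,0,0],[0,0,0],[0,0,0],[0,0,0]], dp=[[0,-0.0012,0.0008],[0,-0.0012,0.0008],[0,-0.0012,0.0008],[0,0,0]], gripper=[0,0,0,0])

```text
t: 17.23
ee_pos: [0.5578, -0.0084, 0.042]
tcp_rot: [[0.992, 0.104, -0.068], [0.125, -0.818, 0.562], [0.003, -0.566, -0.824]]
contact_force: [-0.7, -12.3, 3.0]
finger_gap: 0.0002
```

carry_out(dr=[[0,0,0],[0,0,0],[0,0,0],[0,0,0],[0,0,0],[0,0,0],[0,0,0],[0,0,0]], dp=[[0,0.003,-0.002],[0,0.003,-0.002],[0,0.003,-0.002],[0,0.006,-0.004],[0,0.012,-0.008],[0,0.012,-0.008],[0,0.012,-0.008],[0,0.012,-0.008]], gripper=[0,0,0,0,0,0,0,0])

```text
t: 17.9
ee_pos: [0.5663, -0.0795, 0.0404]
tcp_rot: [[0.992, 0.106, -0.074], [0.129, -0.813, 0.568], [0.0, -0.573, -0.82]]
contact_force: [0.6, -0.7, 1.1]
finger_gap: -0.0001
```

carry_out(dr=[[0,0,0],[0,0,0],[0,0,0],[0,0,0],[0,0,0],[0,0,0],[0,0,0],[0,0,0],[0,0,0],[0,0,0],[0,0,0],[0,0,0]], dp=[[0,0.005,-0.018],[0,0.005,-0.018],[0,0.005,-0.018],[0,0.005,-0.018],[0,0.005,-0.018],[0,0.005,-0.018],[0,0.005,-0.018],[0,0.005,-0.018],[0,0.005,-0.018],[0,0.005,-0.018],[0,0,0],[0,0,0]], gripper=[0,0,0,0,0,0,0,0,0,0,0,0])

```text
t: 18.9
ee_pos: [0.5846, -0.222, 0.1593]
tcp_rot: [[0.992, 0.105, -0.073], [0.128, -0.813, 0.568], [0.001, -0.573, -0.82]]
contact_force: [0.3, 0.5, -0.3]
finger_gap: -0.0001
```

```bash
python3 - <<'E'
from h import *
o=st()
W=capture("wrist");b=W["color"][:,:,::-1];S=capture("scene")["color"][:,:,::-1]
cv2.imwrite("pics/m10.png",np.hstack([cv2.resize(S,(420,315)),cv2.resize(b,(380,315))]))
cv2.imwrite("pics/w10.png",cv2.resize(b[110:270,120:340],(800,582),interpolation=2))
E
```

```text
t 18.9 loc [ 0.0001 -0.2544  0.1593] toolz [ 0.0033  0.5726 -0.8198] F [ 0.3813  0.4757 -0.3185] gap -6.102655712149853e-05 j [ 0.4045  0.7295  0.2039  1.489  -0.5908  1.4134 -0.6163]
```

View pics/m10.png

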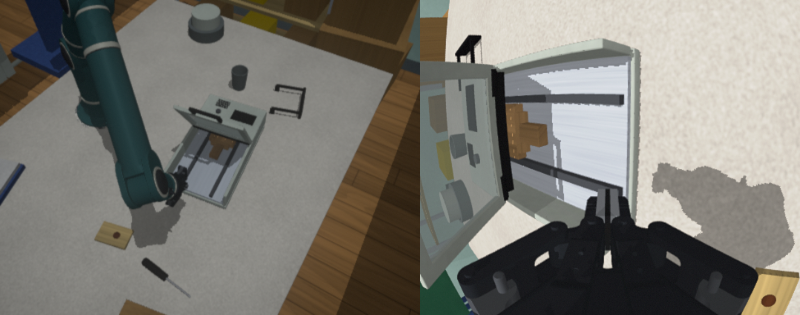

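View pics/w10.png

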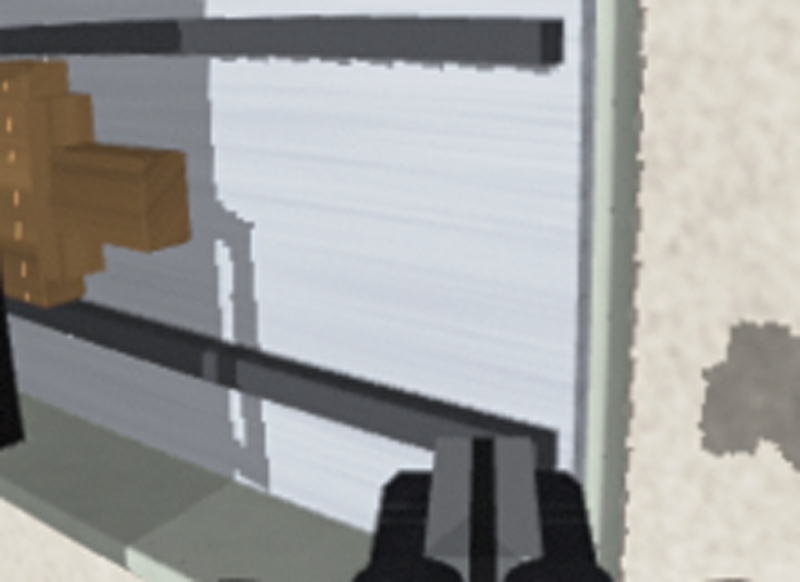

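```bash
python3 - <<'E'
from h import *
W=capture("wrist")
k=800/220
for u,v,z in[(147,185,.052),(148,250,.052),(184,152,.03),(189,241,.03)]: print(loc(plane(W,120+u/k,110+v/k,z,True)))
robot.close_job(); print(monitor.get_obs()["t"])
E
```

```text
[ 0.0063 -0.0372  0.052 ]
[-0.017  -0.0349  0.052 ]
[ 0.0141 -0.0315  0.03  ]
[-0.0188 -0.0311  0.03  ]
the job is handed in; nothing more can be done
the job is handed in; nothing more can be done
```

The lid is open and held by its springs, the blank is home against the hidden stop, and I handed the job in at about 19 s of the 56 s allowed.

- **Lid:** I gripped the bar and raised it along its arc to within a few millimetres of fully open. I then let go and backed out. Every later picture shows the lid still open, with the arm clear of it.
- **Blank:** I pushed it with closed fingers leaning towards −y. It slid at about 4–6 N, slowing to about 15 mm/s before the zone where the stop could be.
- **Stop:** The force rose from 9 to 17.5 N with little further movement, so I backed off. A second touch reached 12 N at the same place, within about 0.5 mm. At no time did the push exceed about 17.5 N.
- **Last checks:** The handle end is at about y = −33 mm in the engraver's frame, inside the expected −65 to −15 mm. It was the same after each touch, so the blank did not spring back, and it lies straight between the guides.
- **Surroundings:** The force on the tool was about zero at the end. The cup, glasses, sample plate and screwdriver look unmoved in the scene picture.

My first estimate of the engraver's position was about 4 mm off. I corrected it from the wrist camera before gripping the bar. Estimates of the handle end from its top and bottom edges differ by about 3 to 6 mm. I could not read the feeler itself, so "home" rests on the force rise and the position repeating.

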